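Set the haematocrit reader to a capillary tube

TASK

Set the round haematocrit reader for the capillary tube that lies in its arm: push the white scale ring round by its outer lever until the long 100 mark stands exactly under the index line at the arm's tip, and push the clear disc round by its own lever until its spiral line crosses the tube at the outer end of the pale plasma. Push the levers from the side with a fingertip, never pinching them, and leave everything else on the bench where it stands.

Things in the scene. Friction and masses are not known exactly. Their poses are not given: they have to be found in the camera images.
- reader: micro-haematocrit reader: a round grey instrument 206 mm across, lying flat and firm on the bench (it does not shift or tip). A white scale ring (the bottom plate, 198 mm across, top face 20.5 mm above the bench) and over it a clear disc (140 mm across, top face 23.5 mm) turn about one vertical axis; a narrow fixed clear arm lies over both. Origin: on the axis at bench height; x points along the fixed arm, from the axis towards the arm's tip; z up
- axis (a point): the reader's vertical turning axis, at the height of the scale ring's top face (20.5 mm)
- index_tip (a point): the pointed tip of the fixed arm, 82 mm from the axis, 28.5 mm above the bench. The arm is clear plastic, 16 mm wide, 27 to 33 mm above the bench, from 14 mm behind the axis to the tip; two aluminium side rails hold the tube; a short black index line runs along its last 11 mm. A capillary tube 71 mm long lies in the arm's groove: from the axis outwards white sealing plug (0 to 5 mm), dark red cells (5 to 25 mm), pale yellow plasma (25 to 50 mm), then empty glass
- plasma_top (a point): outer end of the pale plasma in the capillary tube, 50 mm from the axis along the arm, 32 mm above the bench
- scale_ring (a joint): turn of the white scale ring, rad, growing anticlockwise seen from above, stops at -1.4 and 1.4. At 0 the ring's lever points straight away from the arm's tip (along the reader's -x), at +0.40 the 100 mark lies exactly under the index line. It starts between -1.2 and -0.25. It turns stiffly but smoothly, about 1.3 N at the tab, and stays where it is left
- mark_100 (a point): middle of the 100 mark on the scale ring, 84.5 mm from the axis, on the ring's top face: the only black line across the whole width of the scale (71 to 98 mm from the axis, 2 mm wide), with an arrowhead; the other marks are shorter and thinner, at the rim. It lies 0.40 rad clockwise of the direction opposite the ring's lever
- ring_tab (a point): centre of the black upright thumb tab at the end of the outer lever of the scale ring, 119 mm from the axis, 30.5 mm above the bench. The tab is 18 mm along the radius, 12 mm thick across it, and stands 15 to 46 mm above the bench; the aluminium lever below it is 10 mm wide, 15 to 19 mm above the bench. Outside the instrument's rim nothing else is under or beside it
- spiral_disc (a joint): turn of the clear disc, rad, growing anticlockwise seen from above, stops at -1.25 and 1.25. At 0 its lever points straight away from the arm's tip (along the reader's -x). Its black spiral line crosses the tube at the plasma's outer end at -0.50; every +0.1 rad from there moves the crossing 1.2 mm towards the axis. It starts between 0.15 and 1.0. It turns independently of the ring, about 1.2 N at the tab, and stays where it is left
- disc_tab (a point): centre of the black upright thumb tab on the lever of the clear disc, 51 mm from the axis, 38 mm above the bench. The tab is 18 mm along the radius, 12 mm thick across it, and stands up to 51.5 mm above the bench, 28 mm above the clear disc; its aluminium lever, 10 mm wide, lies on the disc up to 26.5 mm above the bench
- capillary_vial: loose clear plastic vial of glass capillaries with a blue cap, 30 mm across, 80 mm tall, standing beside the reader; origin under its centre
- slide_box: loose blue plastic microscope-slide box, 60 x 85 x 32 mm, beyond the reader; origin under its centre
- dropper_bottle: loose amber glass dropper bottle, 36 mm across, 85 mm tall, standing beside the reader; origin under its centre
- clay_tray: loose white tray of capillary sealing compound, 50 x 85 x 14 mm, right of the reader; origin under its centre
- marker: loose marker pen lying down, 130 mm long along its x, 15 mm thick, right and in front of the reader; origin under its middle
- cell_counter: loose grey tally counter with ten keys, 85 x 120 x 32 mm, at the right; origin under its centre
- tube_stand: loose white block, 45 x 75 x 35 mm, with one lilac-stoppered blood tube standing in it (87 mm tall in all), at the left; origin under its centre

How it is judged:
By the outcome, as a careful person would: the job done as asked, in the order asked, and still so for the second after the job is handed in, with the robot touching nothing.
It also fails if it takes over 58 s, if anything falls off the work surface, if the arm or the gripper's body presses on something with over 40 N, if the wrist force passes 120 N, or if a joint passes its speed limit or range.

ROBOT

A 7-joint arm with a two-finger parallel gripper is mounted at the origin on the work surface. World frame = base frame: x ahead of the robot, y to its left, z up, the work surface at z = 0. Lengths are in m, angles in rad, forces in N, time in s.
With the tool pointing down it reaches from about 0.4 to 0.875 m from the base axis. Payload 6.5 kg.
Tool frame: the origin (TCP) lies on the mounting face of the last link; the fingertips stand 173 mm ahead of it and the grasp point (between the pads) lies 155 mm ahead of it; z points along the fingers, y is the line along which they close (so a half turn about z gives the same grasp; the last joint's range is limited). The gripper opens to 85 mm and grips with 20 to 120 N. Pads are 22 mm wide; open, the fingers measure 114 mm over their backs; the gripper's body (76 mm by 85 mm) begins 54 mm behind the grasp point. The pads swing forward as they close: fully open they stand 13 mm farther back than shut.
Start: joints at [-1.189, 0.536, -0.004, 1.538, 0.003, 1.067, -0.071], TCP at [0.281, 0.586, 0.405] pointing down, gripper open.
Joint ranges: [-2.7, 2.7], [-0.37, 2.16], [-1.27, 1.26], [0.24, 2.4], [-1.31, 4.45], [0.19, 1.91], [-2.76, 2.76]. Speed limits (rad/s): [2.39, 2.39, 3.14, 3.14, 3.14, 3.14, 3.14].

INTERFACE

Orientations are given as a unit quaternion [x, y, z, w].
In Python, from rig import manip gives the robot as it stands.
- The arm moves only by the shell command python3 -m crank 'ROWS' [OPENING]. ROWS is JSON, a list that holds one entry, the list of rows, each a list of 4 numbers: the shift along the world's x, y, z in cm, then the turn about the world's z in degrees. In form: [[[x, y, z, spin], ...]]. A call has 1 to 20 rows; each row is the pose to reach, as a shift and turn from the pose commanded when the call began; what a row does not reach only later rows make up. A row lasts 1/8 s, in which the tool goes at most 62.5 mm and 10.7 degrees, less where a joint would pass 70% of its speed; a pose out of reach is approached as far as the arm can. A call with a gripper value outside its range is refused whole. OPENING is the finger opening in cm, from 0 to 8.54, set as the call begins (- or left out, the last holds). The fingers move at their own pace and stop on an object; the grip force is fixed at half the most. Time passes only in rows, so rows that repeat a pose let the fingers close. It gives the time, the measured TCP pose, the force and the opening at its end, in the units of the state.
- manip.get_state(): the state, without advancing time (a new reading comes with each control period).
- manip.capture(name): name is "side" or "top" or "wrist"; returns a dict with "img" (384x512x3 uint8, red, green, blue), "depth" (384x512 float32, m along the optical axis (not along the pixel's ray), 0 where there is no reading), "camera_matrix" (3x3 intrinsics, pixels), "R" (3x3) and "t" (3): a world point X has camera coordinates R X + t. Camera axes: x right, y down, z forward; pixel columns grow to the right and rows downward; lengths in m; the calibration is good to about 2 mm. A picture is of the moment at which its call begins.
- manip.close_job(): hands the job in, once; it reports no verdict.
The state is a dict: "clock": time; "joint_positions": joint angles; "qd": joint speeds; "joint_efforts": joint torques, N m; "ee_pos": TCP position; "tcp_rot": TCP orientation; "ft_force": force on the tool from outside, world axes, zero at the start; "wrist_torque": the same for the moment, N m; "finger_gap": finger opening in m.
Only numpy, scipy, OpenCV 4.12 (cv2) and the standard library are available. Lean on these libraries where they do the work, as an engineer would, in place of code of your own. Each camera call takes 0.05 s, during which the arm holds its last target. There are 200 camera calls.

## Working session

There is one attempt and no reset: what is moved stays moved. The work goes in short steps, Python scripts to look and compute and a shell command to move; the robot and the scene stay as the last step left them, time stands still between calls to the robot, and variables do not carry over. Pictures are saved under pics/ and viewed, on a budget of 10 in all, crops included, one or two more only if the job needs it, and the job is handed in when it is done.

```bash
mkdir -p pics; ls; python3 - <<'E'
from rig import manip
import cv2,numpy as np
s=manip.get_state();print(s['clock'],s['ee_pos'],s['tcp_rot'],s['finger_gap'])
ims=[]
for n in('top','side'):
    c=manip.capture(n);np.savez('%s0.npz'%n,**c);print(n,c['camera_matrix'].tolist(),np.round(c['R'],3).tolist(),c['t'])
    cv2.imwrite('pics/%s0.png'%n,cv2.resize(c['img'][...,::-1],None,fx=1.5,fy=1.5,interpolation=cv2.INTER_CUBIC))
E
```

```text
pics
0.0 [0.2812788  0.58562272 0.40378474] [ 2.21996584e-01  9.75047038e-01 -8.78353731e-04 -1.40390292e-04] 0.08508049594331123
top [[410.4084305804577, 0.0, 257.08582776841394], [0.0, 410.4084305804577, 195.0481626667541], [0.0, 0.0, 1.0]] [[0.008, -1.0, -0.026], [-0.984, -0.003, -0.176], [0.176, 0.027, -0.984]] [-0.00969383  0.57626464  1.14175725]
side [[373.78744899435026, 0.0, 251.83887833783143], [0.0, 373.78744899435026, 188.39549578386075], [0.0, 0.0, 1.0]] [[0.997, -0.079, -0.019], [-0.071, -0.74, -0.669], [0.038, 0.668, -0.743]] [-0.54434619  0.06993219  1.22400279]
```

View pics/top0.png

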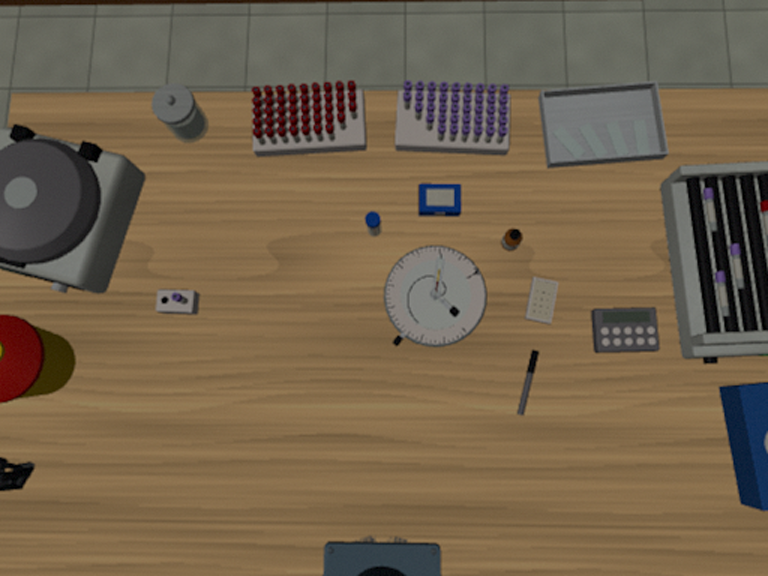

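View pics/side0.png

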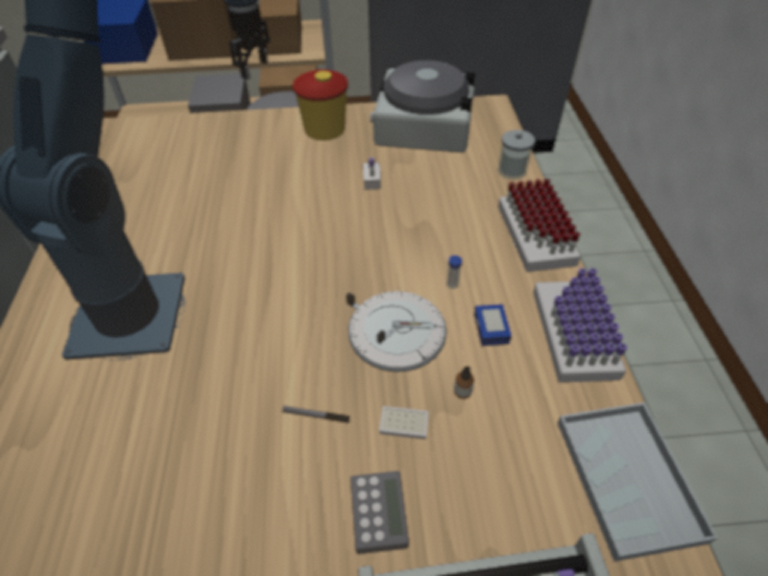

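Top view (1.5x): axis near (436,296), arm tip near (439,252), 100 mark near (476,271), ring tab (398,340), disc tab (454,311). The side view agrees. I'll take coarse positions from the top view.

```bash
cat > h.py <<'E'
import numpy as np,cv2
def ray(c,uv,z):
    K,R,t=c['camera_matrix'],c['R'],c['t']
    o=-R.T@t; d=R.T@np.linalg.solve(K,np.array([uv[0],uv[1],1.])); return (o+d*(z-o[2])/d[2])
def proj(c,X):
    p=c['camera_matrix']@(c['R']@np.asarray(X,float)+c['t']); return p[:2]/p[2]
E
python3 - <<'E'
from h import *
c=dict(np.load('top0.npz'));im=c['img'].astype(int)
hsv=cv2.cvtColor(c['img'],cv2.COLOR_RGB2HSV)
roi=np.zeros(im.shape[:2],np.uint8);roi[155:240,245:335]=1
w=((hsv[...,1]<45)&(hsv[...,2]>110)&(roi>0)).astype(np.uint8)
cs,_=cv2.findContours(w,0,1);k=max(cs,key=cv2.contourArea);hu=cv2.convexHull(k)
e=cv2.fitEllipse(hu);print('ellipse',e)
a=ray(c,e[0],.0205);print('axis',a, 'diam',max(e[1])/410*abs((c['R']@a+c['t'])[2]))
b=((im.max(2)<45)&(roi>0)).astype(np.uint8)
n,l,st,ce=cv2.connectedComponentsWithStats(b)
for i in range(1,n):
  if st[i,4]>3:
    for z in(.0205,.046):
      p=ray(c,ce[i],z);d=p-a;print(st[i].tolist(),ce[i].round(1),z,p.round(4),'r',np.hypot(*d[:2]).round(4),'ang',np.degrees(np.arctan2(d[1],d[0])).round(1))
E
```

```text
ellipse ((289.58056640625, 196.87887573242188), (64.84822082519531, 65.8323745727539), 74.00638580322266)
axis [ 0.57657473 -0.10226226  0.0205    ] diam 0.19594717165172318
[300, 205, 6, 6, 23] [302.5 207.1] 0.0205 [ 0.5459 -0.1403  0.0205] r 0.0488 ang -128.9
[300, 205, 6, 6, 23] [302.5 207.1] 0.046 [ 0.5421 -0.1381  0.046 ] r 0.0497 ang -133.8
[262, 224, 6, 6, 22] [264.6 226.6] 0.0205 [ 0.4876 -0.0285  0.0205] r 0.1155 ang 140.3
[262, 224, 6, 6, 22] [264.6 226.6] 0.046 [ 0.4851 -0.0287  0.046 ] r 0.1174 ang 141.2
```

```bash
python3 -m crank '[[[1,-3,0,-5],[3,-8,0,-14],[5,-13,0,-23],[7,-18,0,-32],[9,-23,0,-41],[11,-28,0,-49],[13,-33,0,-57],[15,-38,0,-65],[17,-43,0,-73],[19,-48,0,-81],[21,-53,0,-89],[23,-58,0,-97],[24,-62,0,-102],[25,-64,0,-103],[25,-64,0,-103],[25,-64,0,-103]]]' 0
python3 - <<'E'
from rig import manip
from h import *
c=manip.capture('wrist');np.savez('w1.npz',**c);print((-c['R'].T@c['t']).round(3),c['R'].round(2).tolist(),c['camera_matrix'][0,0])
cv2.imwrite('pics/w1.png',cv2.resize(c['img'][...,::-1],None,fx=1.5,fy=1.5,interpolation=cv2.INTER_CUBIC))
E
```

```text
clock: 2.1
ee_pos: [0.5311, -0.0531, 0.4043]
tcp_rot: [0.901, 0.434, -0.0, -0.001]
ft_force: [-0.0, 0.5, -0.2]
finger_gap: 0.0001
[0.579 0.007 0.373] [[0.78, -0.62, -0.0], [-0.59, -0.74, 0.31], [-0.19, -0.24, -0.95]] 294.73523190987976
```

View pics/w1.png

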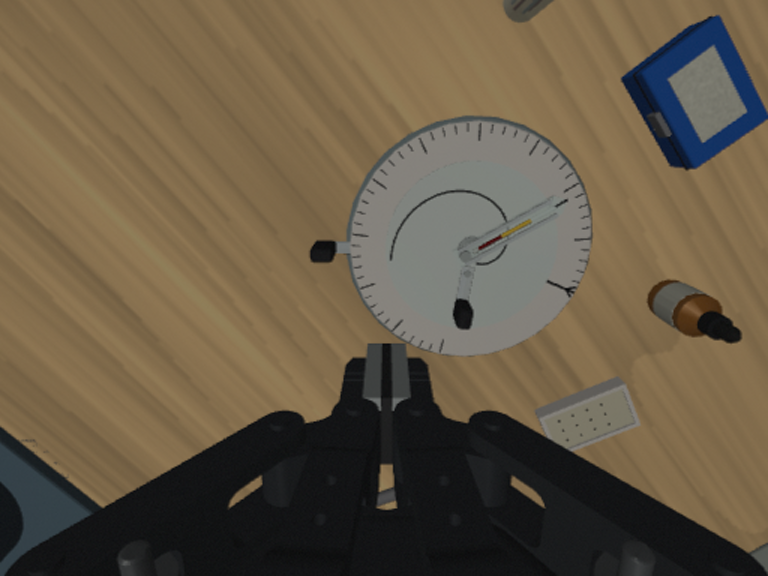

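Wrist view (1.5x): axis about (468,250), index line at (562,203), 100 mark with arrowhead at (560,287), ring tab at (322,251), disc tab at (463,313), and nothing near the levers. I'll measure the angles from this view.

```bash
cat >> h.py <<'E'
def unp(c,mask,z):
    v,u=np.nonzero(mask); K,R,t=c['camera_matrix'],c['R'],c['t']
    d=(R.T@np.linalg.solve(K,np.stack([u,v,np.ones(len(u))]).astype(float))).T; o=-R.T@t
    return o+d*((z-o[2])/d[:,2])[:,None]
def measure(c,a=np.array([.5766,-.1023]),thr=75):
    """angles in deg about axis; a refined from white disc"""
    im=c['img'];hsv=cv2.cvtColor(im,cv2.COLOR_RGB2HSV)
    near=np.ones(im.shape[:2],bool);P=unp(c,near,.0205)[:,:2];r=np.hypot(*(P-a).T).reshape(near.shape)
    w=((hsv[...,1]<50)&(hsv[...,2]>110)&(r<.108)).astype(np.uint8)
    hu=cv2.convexHull(np.vstack([k for k in cv2.findContours(w,0,1)[0] if cv2.contourArea(k)>200]))
    # hull pts -> plane circle, keep those near the rim
    Q=np.array([ray(c,p[0],.0205)[:2] for p in hu])
    for _ in range(4):
        A=np.c_[2*Q,np.ones(len(Q))];s=np.linalg.lstsq(A,(Q**2).sum(1),rcond=None)[0];a2=s[:2];R=np.sqrt(s[2]+a2@a2)
        e=abs(np.hypot(*(Q-a2).T)-R);Q=Q[e<max(.0015,np.median(e)*2)]
    print('axis',a2.round(4),'R',R.round(4),len(Q))
    dark=im.max(2)<thr
    def sel(z,r0,r1,phi=None,half=15):
        p=unp(c,dark,z)[:,:2]-a2; rr=np.hypot(*p.T);an=np.degrees(np.arctan2(p[:,1],p[:,0]))
        k=(rr>r0)&(rr<r1)
        if phi is not None:k&=abs((an-phi+180)%360-180)<half
        return p[k],an[k],rr[k]
    return a2,sel
E
python3 - <<'E'
from h import *
c=dict(np.load('w1.npz'))
for thr in(75,95):
  a,sel=measure(c,thr=thr)
  p,an,r=sel(.0285,.068,.083,0,12);print('index',len(r),an.mean(),an.std(),r.min(),r.max())
  p,an,r=sel(.0205,.072,.088,-36,14);print('mark',len(r),an.mean(),an.std(),r.min(),r.max())
  for z in(.0305,.046):
    p,an,r=sel(z,.105,.135,141,20);print('rtab',z,len(r),an.mean(),np.ptp(an),r.min(),r.max())
  for z in(.038,.0515):
    p,an,r=sel(z,.036,.066,-133,25);print('dtab',z,len(r),an.mean(),np.ptp(an),r.min(),r.max())
p=unp(c,c['img'].max(2)<95,.0205)[:,:2]-a;an=np.degrees(np.arctan2(p[:,1],p[:,0]));r=np.hypot(*p.T);k=(r>.072)&(r<.086)
print(np.histogram(an[k],np.arange(-180,181,10)))
E
```

```text
axis [ 0.5782 -0.1025] R 0.0978 42
index 14 -9.15960240821666 0.40378751577172517 0.07223142279485349 0.08109331081705475
mark 3 -33.567283777452786 0.05752952730929288 0.08527026938259363 0.08769686436324987
rtab 0.0305 229 141.47788687098353 8.77279674138913 0.10914677976393729 0.12894135358223355
rtab 0.046 229 139.55628408423547 8.550692611016444 0.10741494547880909 0.12601193103268485
dtab 0.038 225 -135.5194438526002 20.20842966581145 0.038536754706843104 0.0645157911967824
dtab 0.0515 213 -139.24308223645573 22.41797672090911 0.0360567508332596 0.058764096487134716
axis [ 0.5782 -0.1025] R 0.0978 42
index 16 -9.228411073233781 0.43724228374402163 0.07223142279485349 0.08210228440513458
mark 6 -33.982459483926185 0.41854373528844496 0.08527026938259363 0.0877632473180987
rtab 0.0305 246 141.46073475406428 8.866832050768323 0.10795624376541992 0.12989148003499232
rtab 0.046 246 139.537375253035 8.639575723213028 0.10627478327973858 0.12699587018446243
dtab 0.038 241 -135.24030906729618 20.24706786380088 0.03833861494988856 0.064633484676279
dtab 0.0515 227 -138.93727135911539 22.6313493475362 0.0360567508332596 0.0589382206059906
(array([ 0,  2,  0,  2,  2,  4,  0,  0,  0,  0,  0, 19,  0,  0,  2,  0, 16,
        1,  0,  0,  2,  0,  0,  2,  0,  4,  0,  0,  3,  0,  0,  2,  0,  0,
        2,  0]), array([-180, -170, -160, -150, -140, -130, -120, -110, -100,  -90,  -80,
        -70,  -60,  -50,  -40,  -30,  -20,  -10,    0,   10,   20,   30,
         40,   50,   60,   70,   80,   90,  100,  110,  120,  130,  140,
        150,  160,  170,  180]))
```

```bash
cat >> h.py <<'E'
def finger(a,phi,r,off,sgn):
    """finger centre behind a tab at angle phi(deg); sgn=+1 pushes anticlockwise"""
    f=np.radians(phi);rad=np.array([np.cos(f),np.sin(f)]);tan=sgn*np.array([-rad[1],rad[0]])
    return np.asarray(a)+r*rad-off*tan
E
python3 - <<'E'
from h import *
from rig import manip
s=manip.get_state();print(s['clock'],s['ee_pos'],s['tcp_rot'])
a=[.578,-.1025];P=np.array([.5313,-.0544])
q=finger(a,141.4,.124,.030,1);print('start',q,(q-P)*100)
for ph in np.arange(141.4,186,3): print(ph.round(1),((finger(a,ph,.122,.017,1)-q)*100).round(2),(ph-141.4).round(1))
E
```

```text
2.15 [ 0.53114725 -0.05278182  0.40439719] [ 9.00856833e-01  4.34115929e-01 -2.32601526e-04 -5.21845990e-04]
start [ 0.49980785 -0.00169332] [-3.14921507  5.27066842]
141.4 [-0.65 -1.14] 0.0
144.4 [-1.11 -1.6 ] 3.0
147.4 [-1.54 -2.08] 6.0
150.4 [-1.95 -2.58] 9.0
153.4 [-2.33 -3.1 ] 12.0
156.4 [-2.68 -3.64] 15.0
159.4 [-3.  -4.2] 18.0
162.4 [-3.3  -4.77] 21.0
165.4 [-3.56 -5.36] 24.0
168.4 [-3.79 -5.96] 27.0
171.4 [-3.99 -6.58] 30.0
174.4 [-4.16 -7.2 ] 33.0
177.4 [-4.29 -7.83] 36.0
180.4 [-4.39 -8.47] 39.0
183.4 [-4.46 -9.11] 42.0
```

```bash
python3 -m crank '[[[-1.5,2.6,-4,0],[-3.1,5.2,-9,0],[-3.1,5.2,-14,0],[-3.1,5.2,-18,0],[-3.1,5.2,-20.3,0],[-3.1,5.2,-20.5,0],[-3.1,5.2,-20.5,0]]]'
python3 -m crank '[[[-0.3,-0.6,0,0],[-0.65,-1.14,0,0],[-1.11,-1.6,0,3],[-1.54,-2.08,0,6],[-1.95,-2.58,0,9],[-2.33,-3.1,0,12],[-2.68,-3.64,0,15],[-3,-4.2,0,18],[-3.3,-4.77,0,21],[-3.56,-5.36,0,24],[-3.79,-5.96,0,27],[-3.99,-6.58,0,30],[-4.16,-7.2,0,33],[-4.29,-7.83,0,36],[-4.29,-7.83,0,36]]]'
python3 - <<'E'
from rig import manip
from h import *
for n in('wrist','top'):
    c=manip.capture(n);np.savez(n+'2.npz',**c)
    cv2.imwrite('pics/%s2.png'%n,cv2.resize(c['img'][...,::-1],None,fx=1.5,fy=1.5,interpolation=cv2.INTER_CUBIC))
E
```

```text
clock: 3.02
ee_pos: [0.5007, -0.0016, 0.2004]
tcp_rot: [0.901, 0.434, 0.0, 0.0]
ft_force: [0.4, 0.5, 0.1]
finger_gap: -0.0001
clock: 4.9
ee_pos: [0.4574, -0.0812, 0.2001]
tcp_rot: [0.724, 0.69, 0.0, 0.0]
ft_force: [-0.2, -0.2, 0.9]
finger_gap: 0.0
```

View pics/wrist2.png

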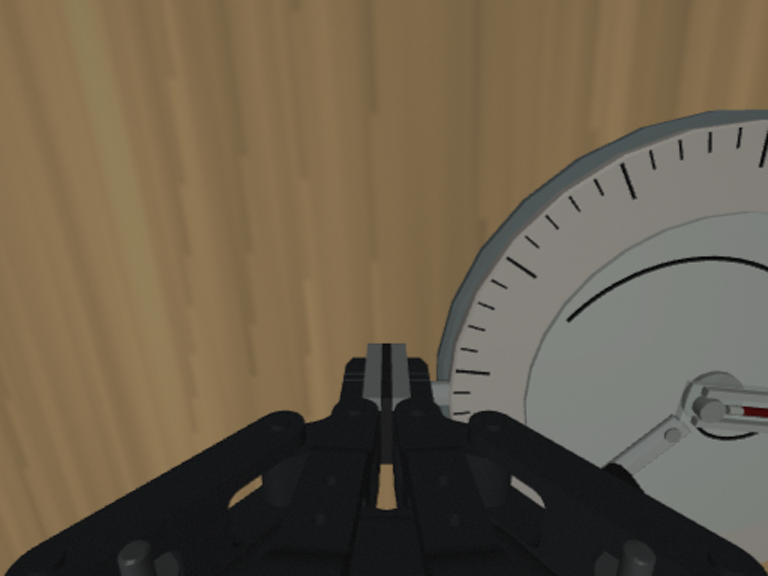

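The finger is on the tab and the ring is turning with it. I'll push to about 5° short, back off, rise and measure.

```bash
python3 - <<'E'
from h import *
a=[.578,-.1025];q=finger(a,177.4,.122,.017,1)
for ph,o in((180.4,17),(183.4,17),(186.4,17),(188.4,17),(188.4,40)): print(ph,((finger(a,ph,.122,o/1000,1)-q)*100).round(2),ph-177.4)
E
```

```text
180.4 [-0.1  -0.64] 3.0
183.4 [-0.17 -1.28] 6.0
186.4 [-0.2  -1.92] 9.0
188.4 [-0.21 -2.35] 11.0
188.4 [-0.54 -0.08] 11.0
```

```bash
python3 -m crank '[[[-0.1,-0.64,0,3],[-0.17,-1.28,0,6],[-0.2,-1.92,0,9],[-0.21,-2.35,0,11],[-0.21,-2.35,0,11],[-0.21,-2.35,0,11],[-0.4,-1.2,0,11],[-0.54,-0.1,0,11],[-0.5,-0.1,5,5],[0,0,10,-5],[1,1,15,-15],[2,2,20,-25],[2,2,20,-30],[2,2,20,-30],[2,2,20,-30]]]'
cat > look.py <<'E'
import sys
from rig import manip
from h import *
n=sys.argv[1];c=manip.capture('wrist');np.savez(n+'.npz',**c);s=manip.get_state();print(s['clock'],s['ee_pos'])
a,sel=measure(c,thr=95)
crop=c['img'][...,::-1]
p0=proj(c,[*a,.0205]).astype(int);x,y=max(p0[0]-100,0),max(p0[1]-100,0)
cv2.imwrite('pics/%s.png'%n,cv2.resize(crop[y:y+200,x:x+200],None,fx=3,fy=3,interpolation=cv2.INTER_CUBIC));print('crop origin',x,y)
p,an,r=sel(.0285,.070,.083,-9,12);print('index',len(r),an.mean(),an.std(),r.min(),r.max())
p,an,r=sel(.0205,.072,.088,-14,14);print('mark',len(r));print(np.c_[an,r*1000].round(1).tolist())
for lo,hi,z in((.105,.135,.046),(.036,.066,.0515)):
  p,an,r=sel(z,lo,hi);h,e=np.histogram(an%360,72,(0,360));m=e[h.argmax()]+2.5;k=abs((an-m+180)%360-180)<20
  print('tab',lo,k.sum(),(an[k]%360).mean(),(p[k]).mean(0))
E
python3 look.py w3
```

```text
clock: 6.88
ee_pos: [0.477, -0.0599, 0.399]
tcp_rot: [0.877, 0.481, -0.001, -0.0]
ft_force: [-0.3, 0.2, 0.1]
finger_gap: -0.0
6.925 [ 0.47703999 -0.06014344  0.39892311]
axis [ 0.578  -0.1026] R 0.0979 40
crop origin 249 43
index 28 -10.5448564059733 1.7964857795071134 0.07329492954882275 0.082421104453632
mark 31
[[-10.2, 85.0], [-10.5, 86.1], [-10.0, 81.6], [-10.3, 82.7], [-10.6, 83.7], [-10.9, 84.8], [-11.2, 85.9], [-10.2, 79.2], [-10.5, 80.3], [-10.8, 81.4], [-11.1, 82.4], [-11.4, 83.5], [-10.4, 76.8], [-10.7, 77.9], [-11.0, 79.0], [-11.3, 80.0], [-11.5, 77.7], [-13.5, 85.2], [-13.7, 86.3], [-14.0, 87.4], [-13.7, 82.9], [-14.0, 84.0], [-14.2, 85.1], [-14.5, 86.1], [-14.7, 87.2], [-14.0, 80.5], [-14.3, 81.6], [-14.5, 82.7], [-14.7, 83.8], [-15.0, 84.9], [-14.9, 73.4]]
tab 0.105 254 186.71677499044654 [-0.11473165 -0.0135942 ]
tab 0.036 275 218.76975441147624 [-0.03720438 -0.03014018]
```

View pics/w3.png

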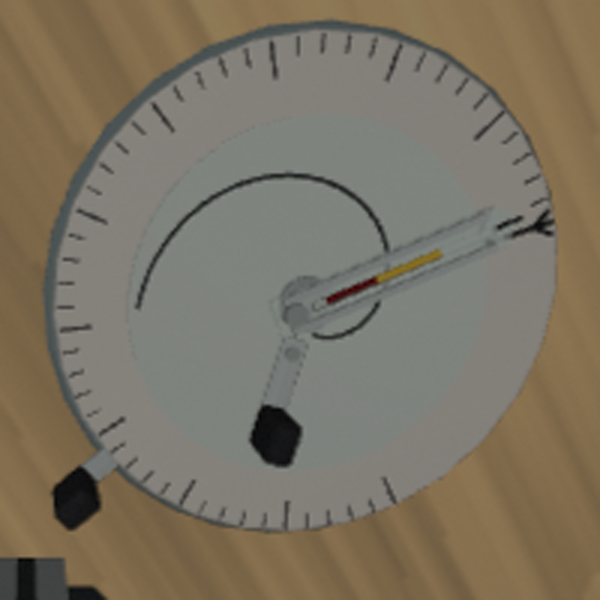

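Crop: the index line at (510,222) and the 100 mark with its arrowhead at (530,230) are still separate, about 5° apart. The ring tab is free at (76,498) and the disc tab is at (275,436).

```bash
cat > im.py <<'E'
import sys
from h import *
c=dict(np.load(sys.argv[1]+'.npz'));a,_=measure(c);i0,m0=map(float,sys.argv[2:4])
g=c['img'].max(2).astype(float);print('cam',(-c['R'].T@c['t']).round(3))
def band(z,r0,r1,phi,w=1.6):
    p=unp(c,np.ones(g.shape,bool),z)[:,:2]-a;r=np.hypot(*p.T);f=np.radians(phi);n=np.array([-np.sin(f),np.cos(f)])
    lat=p@n;k=(p@[np.cos(f),np.sin(f)]>r0)&(r<r1)&(abs(lat)<w/1000*1.6)
    q=g.ravel()[k];W=np.clip(np.percentile(q,75)-q-15,0,None)
    L=p[k]@[np.cos(f),np.sin(f)];co=np.polyfit(L-L.mean(),lat[k],1,w=np.sqrt(W+1e-9))
    l=(W*lat[k]).sum()/W.sum();R=(W*L).sum()/W.sum();return phi+np.degrees(l/R),l*1000,R*1000,np.degrees(np.arctan(co[0])),(W>0).sum()
for _ in range(3):
    i=band(.0285,.072,.0815,i0);m=band(.0205,.083,.089,m0);i0,m0=i[0],m[0]
print('index',np.round(i,2),'mark',np.round(m,2),'residual deg',round(i0-m0,2))
E
python3 im.py w3 -9.3 -14.2;python3 im.py w1 -9.3 -61.5
```

```text
axis [ 0.578  -0.1026] R 0.0979 40
cam [0.518 0.005 0.367]
index [-9.15  0.   77.35  0.49 22.  ] mark [-14.17   0.    86.25   3.28  13.  ] residual deg 5.02
axis [ 0.5782 -0.1025] R 0.0978 42
cam [0.579 0.007 0.373]
index [-9.210e+00  1.000e-02  7.713e+01  2.710e+00  1.800e+01] mark [-61.81   0.    86.15   1.08  11.  ] residual deg 52.61
```

```bash
python3 - <<'E'
from h import *
a=[.578,-.1025];q=finger(a,177.4,.122,.017,1)
for ph,o in((188.4,30),(188.4,17),(190.8,17),(193.2,17),(193.2,40)): print(ph,((finger(a,ph,.122,o/1000,1)-q)*100-2).round(2),ph-177.4+30)
E
```

```text
188.4 [-2.4  -3.07] 41.0
188.4 [-2.21 -4.35] 41.0
190.8 [-2.19 -4.87] 43.400000000000006
193.2 [-2.16 -5.38] 45.79999999999998
193.2 [-2.68 -3.14] 45.79999999999998
```

```bash
python3 -m crank '[[[-1.2,-1,-5,10],[-2.54,-2.1,-10,20],[-2.54,-2.1,-15,30],[-2.54,-2.1,-19,40],[-2.54,-2.1,-20,41],[-2.54,-2.1,-20,41],[-2.4,-3.1,-20,41],[-2.21,-4.2,-20,41],[-2.19,-4.87,-20,43.4],[-2.16,-5.38,-20,45.8],[-2.16,-5.38,-20,45.8],[-2.16,-5.38,-20,45.8],[-2.16,-5.38,-20,45.8],[-2.4,-4.2,-20,45.8],[-2.68,-3.14,-20,45.8],[-2.68,-3.14,-15,40],[-1,-3.5,-9,30]]]'
python3 -m crank '[[[4,-3,1,-8],[9,-6,2,-18],[14,-8,3,-28],[15.2,-8.6,3,-30],[15.2,-8.6,3,-30],[15.2,-8.6,3,-30]]]'
python3 look.py w4; python3 im.py w4 -9.2 -9.4
```

```text
clock: 9.05
ee_pos: [0.466, -0.0941, 0.3098]
tcp_rot: [0.725, 0.689, -0.001, -0.002]
ft_force: [2.7, -0.4, 0.0]
finger_gap: -0.0003
clock: 9.8
ee_pos: [0.6182, -0.1804, 0.339]
tcp_rot: [0.877, 0.48, -0.001, -0.001]
ft_force: [0.1, -0.4, -0.4]
finger_gap: 0.0
9.85 [ 0.61826878 -0.18061047  0.33922715]
axis [ 0.5786 -0.1028] R 0.0976 47
crop origin 80 27
index 31 -8.805062589413906 0.4168747372953258 0.07079689449559527 0.0828055640063058
mark 41
[[-8.1, 86.1], [-8.4, 86.9], [-8.6, 87.8], [-8.1, 84.0], [-8.4, 84.9], [-8.6, 85.7], [-8.9, 86.6], [-9.1, 87.4], [-8.1, 82.0], [-8.4, 82.8], [-8.7, 83.7], [-8.9, 84.5], [-9.2, 85.4], [-9.4, 86.2], [-8.2, 79.9], [-8.4, 80.8], [-8.7, 81.6], [-9.0, 82.5], [-9.2, 83.3], [-9.5, 84.2], [-8.2, 77.9], [-8.5, 78.7], [-8.7, 79.6], [-9.0, 80.4], [-9.3, 81.3], [-8.2, 75.8], [-8.5, 76.7], [-8.8, 77.5], [-9.1, 78.4], [-9.3, 79.2], [-8.3, 73.8], [-8.5, 74.6], [-8.8, 75.5], [-9.1, 76.3], [-9.4, 77.2], [-8.6, 72.6], [-8.9, 73.4], [-9.2, 74.3], [-9.5, 75.1], [-9.2, 72.2], [-9.5, 73.0]]
tab 0.105 672 268.36108981500604 [-0.00364003 -0.12625862]
tab 0.036 383 228.43337539377103 [-0.03125767 -0.03490047]
axis [ 0.5786 -0.1028] R 0.0976 47
cam [ 0.659 -0.115  0.307]
index [-8.8  -0.   76.84  1.57 33.  ] mark [-8.7  -0.   86.3   2.46 23.  ] residual deg -0.09
```

View pics/w4.png

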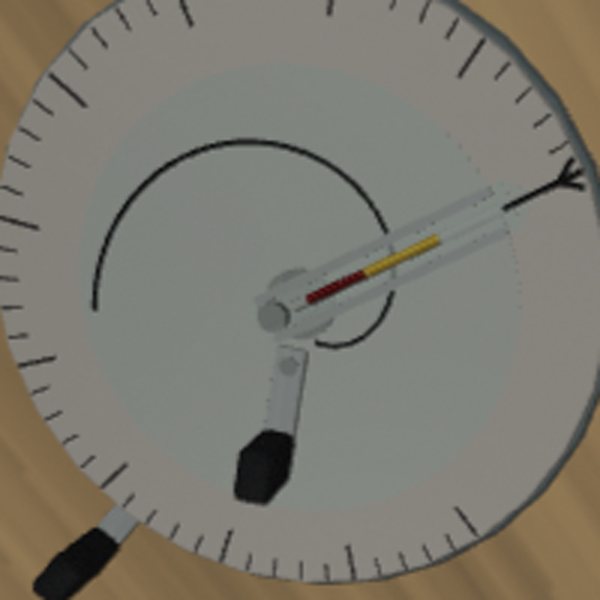

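The 100 mark and index line now form one straight line from (505,208) to (570,178). The residual is −0.1°, with the camera in the arm's plane. Next is the disc, whose tab is at (265,465) in the crop.

```bash
python3 - <<'E'
from h import *
a=[.578,-.1025];P=np.array([.6191,-.1813])
q=finger(a,223,.051,.036,-1);print('start',q,((q-P)*100).round(2),133-57.4)
for ph in list(np.arange(223,150,-4)): print(ph,((finger(a,ph,.051,.017,-1)-q)*100).round(2),ph-223)
q2=finger(a,151,.051,.017,-1)
for ph,o in((151,17),(151,40)): print(ph,((finger(a,ph,.051,o/1e3,-1)-q)*100).round(2))
E
```

```text
start [ 0.5652529  -0.16361065] [-5.38  1.77] 75.6
223 [-1.3   1.39] 0
219 [-1.62  1.58] -4
215 [-1.93  1.79] -8
211 [-2.22  2.03] -12
207 [-2.5   2.28] -16
203 [-2.76  2.55] -20
199 [-2.99  2.84] -24
195 [-3.21  3.15] -28
191 [-3.41  3.47] -32
187 [-3.58  3.8 ] -36
183 [-3.73  4.15] -40
179 [-3.85  4.5 ] -44
175 [-3.95  4.86] -48
171 [-4.03  5.23] -52
167 [-4.08  5.6 ] -56
163 [-4.1   5.98] -60
159 [-4.1   6.35] -64
155 [-4.07  6.73] -68
151 [-4.01  7.1 ] -72
151 [-4.01  7.1 ]
151 [-5.13  5.09]
```

```bash
python3 -m crank '[[[-1,0.3,-1,10],[-2,0.7,-2,20],[-3,1,-3,30],[-4,1.4,-4,40],[-5.4,1.8,-5,50],[-5.4,1.8,-6,60],[-5.4,1.8,-8,70],[-5.4,1.8,-10,75.6],[-5.4,1.8,-12,75.6],[-5.4,1.8,-12.8,75.6],[-5.4,1.8,-12.8,75.6],[-5.4,1.8,-12.8,75.6]]]'
python3 -m crank '[[[-0.7,0.7,0,0],[-1.3,1.39,0,0],[-1.62,1.58,0,-4],[-1.93,1.79,0,-8],[-2.22,2.03,0,-12],[-2.5,2.28,0,-16],[-2.76,2.55,0,-20],[-2.99,2.84,0,-24],[-3.21,3.15,0,-28],[-3.41,3.47,0,-32],[-3.58,3.8,0,-36],[-3.73,4.15,0,-40],[-3.85,4.5,0,-44],[-3.95,4.86,0,-48],[-4.03,5.23,0,-52],[-4.08,5.6,0,-56],[-4.1,5.98,0,-60],[-4.1,6.35,0,-64],[-4.07,6.73,0,-68],[-4.01,7.1,0,-72]]]'
python3 -m crank '[[[0,0,0,0],[-0.5,-0.9,0,0],[-1.1,-2,0,0],[-1.1,-2,5,0],[0,-5,8,0],[4,-10,12,0],[7.8,-15.2,12.8,0],[7.8,-15.2,12.8,0],[7.8,-15.2,12.8,0]]]'
python3 look.py w5|cut -c1-200; python3 im.py w5 -9 -9
```

```text
clock: 11.35
ee_pos: [0.5659, -0.1634, 0.2123]
tcp_rot: [0.399, 0.917, 0.0, 0.001]
ft_force: [0.0, -0.7, -0.5]
finger_gap: 0.0001
clock: 13.85
ee_pos: [0.5251, -0.0921, 0.212]
tcp_rot: [0.862, 0.506, 0.0, 0.0]
ft_force: [0.0, -1.4, -0.1]
finger_gap: -0.0004
clock: 14.98
ee_pos: [0.6026, -0.2459, 0.3393]
tcp_rot: [0.862, 0.506, -0.0, -0.0]
ft_force: [0.0, 1.4, -0.6]
finger_gap: -0.0002
15.025 [ 0.60242479 -0.24442186  0.33883396]
axis [ 0.5787 -0.1032] R 0.0976 27
crop origin 56 0
index 55 -8.81517233841419 0.8041430645040986 0.0706192087396227 0.08295373911439073
mark 67
[[-7.8, 87.0], [-8.0, 87.8], [-6.3, 79.6], [-6.5, 80.4], [-6.8, 81.2], [-7.0, 82.0], [-7.9, 85.2], [-8.1, 86.0], [-8.3, 86.8], [-8.5, 87.6], [-6.3, 77.7], [-6.6, 78.5], [-6.8, 79.3], [-7.0, 80.1], [-7
tab 0.105 405 196.24607165636297 [-0.1100087  -0.03196594]
tab 0.036 511 152.92358864669933 [-0.04176115  0.02152688]
axis [ 0.5787 -0.1032] R 0.0976 27
cam [ 0.64  -0.179  0.308]
index [-8.610e+00 -1.000e-02  7.732e+01 -6.430e+00  5.100e+01] mark [-8.56 -0.   86.01  0.63 28.  ] residual deg -0.06
```

View pics/w5.png

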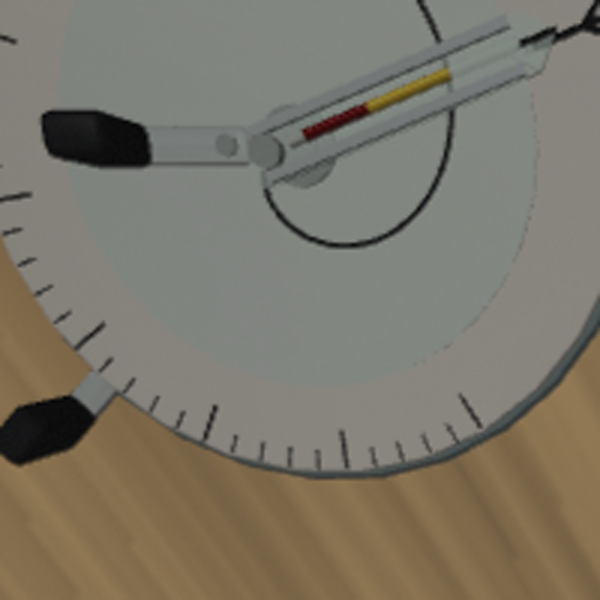

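Crop: the disc lever now points left, with its tab at (95,138). The spiral crosses the tube just outside the plasma end at (450,75), and the ring mark still lines up. Next I'll measure the spiral radius near the arm.

```bash
cat > sp.py <<'E'
import sys
from h import *
c=dict(np.load(sys.argv[1]+'.npz'));th=-9.0
g=c['img'].max(2)
for a in([.578,-.1026],measure(c)[0]):
  P=unp(c,g<95,.0235)[:,:2]-a;r=np.hypot(*P.T);an=np.degrees(np.arctan2(P[:,1],P[:,0]))
  k=(r>.03)&(r<.066)&(abs(an-th)<60)&(abs(an-th)>13)
  for _ in range(4):
    co=np.polyfit(np.radians(an[k]-th),r[k]*1000,2);res=r*1000-np.polyval(co,np.radians(an-th));k&=abs(res)<1.5
  print('n',k.sum(),'ang range',an[k].min().round(),an[k].max().round(),'fit',co.round(2),'rms',res[k].std().round(2),'disc est',(-0.5-(co[2]-50)/12).round(3),'to turn deg',np.degrees((co[2]-50)/12).round(1))
# plasma end: yellow pixels
h=cv2.cvtColor(c['img'],cv2.COLOR_RGB2HSV);y=(h[...,0]>15)&(h[...,0]<35)&(h[...,1]>110)&(h[...,2]>80)
p=unp(c,y,.032)[:,:2]-np.array([.578,-.1026]);r=np.hypot(*p.T);an=np.degrees(np.arctan2(p[:,1],p[:,0]));k=(r<.06)&(abs(an+9)<15)
print('plasma r',np.percentile(r[k],[1,99]).round(4),'ang',an[k].mean().round(2),k.sum())
E
for f in w1 w3 w4 w5; do echo $f; python3 sp.py $f; done
```

```text
w1
axis [ 0.5782 -0.1025] R 0.0978 42
n 52 ang range -22.0 51.0 fit [-0.4  11.59 33.52] rms 0.62 disc est 0.874 to turn deg -78.7
n 52 ang range -23.0 51.0 fit [-0.25 11.33 33.35] rms 0.62 disc est 0.887 to turn deg -79.5
plasma r [0.0258 0.0496] ang -8.6 53
w3
axis [ 0.578  -0.1026] R 0.0979 40
n 58 ang range 4.0 51.0 fit [-0.59 12.05 33.27] rms 0.62 disc est 0.894 to turn deg -79.9
n 58 ang range 4.0 51.0 fit [-0.58 11.99 33.29] rms 0.62 disc est 0.892 to turn deg -79.8
plasma r [0.0255 0.0496] ang -8.66 58
w4
axis [ 0.5786 -0.1028] R 0.0976 47
n 83 ang range -26.0 50.0 fit [ 0.31 10.54 34.02] rms 0.57 disc est 0.832 to turn deg -76.3
n 81 ang range -26.0 50.0 fit [ 0.68 10.46 33.37] rms 0.57 disc est 0.886 to turn deg -79.4
plasma r [0.0255 0.0498] ang -8.98 93
w5
axis [ 0.5787 -0.1032] R 0.0976 27
n 124 ang range -69.0 15.0 fit [-0.38 11.45 48.78] rms 0.58 disc est -0.398 to turn deg -5.8
n 124 ang range -68.0 15.0 fit [ 0.07 11.74 47.94] rms 0.58 disc est -0.329 to turn deg -9.8
plasma r [0.0258 0.0498] ang -9.36 115
```

```bash
python3 - <<'E'
from h import *
a=[.578,-.1025];q=finger(a,151,.051,.017,-1);b=np.array([7.8,-15.2])
for ph,o in((151,40),(151,17),(149,17),(147,17),(144.5,17),(144.5,40)): print(ph,((finger(a,ph,.051,o/1e3,-1)-q)*100-b).round(2),ph-151)
print((np.array([.592,-.1745])-[.603,-.2443])*100)
E
```

```text
151 [-8.92 13.19] 0
151 [-7.8 15.2] 0
149 [-7.76 15.38] -2
147 [-7.72 15.57] -4
144.5 [-7.65 15.79] -6.5
144.5 [-8.99 13.92] -6.5
[-1.1   6.98]
```

```bash
python3 -m crank '[[[-3,4.5,0,0],[-6,9,-1,0],[-8.9,13.2,-3,0],[-8.9,13.2,-8,0],[-8.9,13.2,-12,0],[-8.9,13.2,-12.8,0],[-8.9,13.2,-12.8,0],[-8.4,14.2,-12.8,0],[-7.8,15.2,-12.8,0],[-7.76,15.38,-12.8,-2],[-7.72,15.57,-12.8,-4],[-7.65,15.79,-12.8,-6.5],[-7.65,15.79,-12.8,-6.5],[-7.65,15.79,-12.8,-6.5],[-8.3,14.9,-12.8,-6.5],[-9,13.9,-12.8,-6.5],[-9,13.9,-7,-6.5],[-6,10,-3,-6.5]]]'
python3 -m crank '[[[3,-2,1,0],[4.9,-3,1,0],[4.9,-3,1,0],[4.9,-3,1,0]]]'
python3 look.py w6|cut -c1-150; python3 im.py w6 -9 -9;python3 sp.py w6
```

```text
clock: 17.27
ee_pos: [0.5417, -0.1425, 0.3101]
tcp_rot: [0.889, 0.459, -0.001, -0.002]
ft_force: [1.8, 0.5, -0.0]
finger_gap: 0.0001
clock: 17.77
ee_pos: [0.5908, -0.174, 0.3186]
tcp_rot: [0.889, 0.457, -0.001, -0.001]
ft_force: [-0.2, -0.3, 0.1]
finger_gap: 0.0
17.825 [ 0.59089536 -0.17373731  0.31866529]
axis [ 0.5784 -0.1029] R 0.0976 54
crop origin 100 22
index 37 -8.723306878869641 0.43089679801615094 0.07128093194914784 0.08279785432543853
mark 49
[[-8.0, 86.5], [-8.3, 87.3], [-8.0, 84.7], [-8.3, 85.4], [-8.5, 86.2], [-8.8, 86.9], [-9.0, 87.7], [-7.9, 82.8], [-8.2, 83.6], [-8.5, 84.3], [-8.7, 85
tab 0.105 1474 257.22143568232565 [-0.02678306 -0.11788567]
tab 0.036 456 144.50708644110878 [-0.03830479  0.02721345]
axis [ 0.5784 -0.1029] R 0.0976 54
cam [ 0.635 -0.111  0.287]
index [-8.74  0.   76.78  1.19 41.  ] mark [-8.64 -0.   86.   -1.98 25.  ] residual deg -0.1
axis [ 0.5784 -0.1029] R 0.0976 54
n 226 ang range -68.0 51.0 fit [-0.41 11.61 49.9 ] rms 0.55 disc est -0.492 to turn deg -0.5
n 226 ang range -69.0 51.0 fit [-0.15 11.7  49.38] rms 0.55 disc est -0.448 to turn deg -3.0
plasma r [0.0259 0.0497] ang -8.98 107
```

View pics/w6.png

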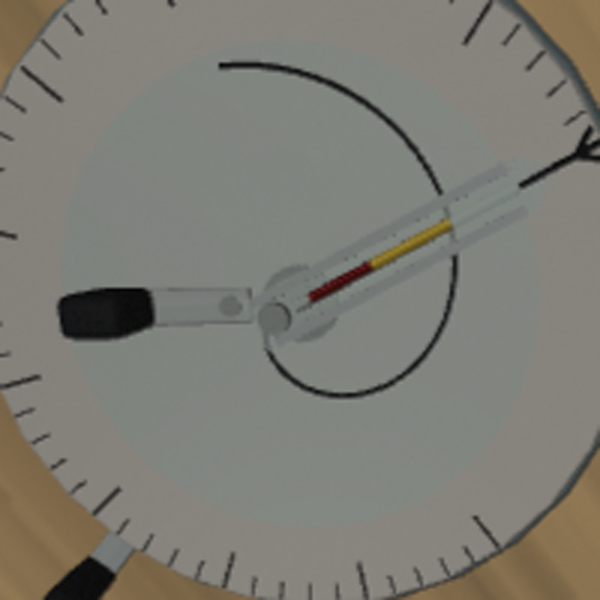

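Crop: the spiral crosses the tube close to the plasma end at (452,225), and the 100 mark stays in line with the index. The estimates put the disc 1–3° short, so I'll nudge about 2° more.

```bash
python3 -m crank '[[[-4,3.5,0,0],[-7.9,6.9,-2,0],[-7.9,6.9,-7,0],[-7.9,6.9,-10.5,0],[-7.9,6.9,-10.8,0],[-7.9,6.9,-10.8,0],[-7.2,7.9,-10.8,0],[-6.6,8.7,-10.8,0],[-6.55,8.8,-10.8,0],[-6.49,8.99,-10.8,-2.2],[-6.49,8.99,-10.8,-2.2],[-6.49,8.99,-10.8,-2.2],[-7.2,8.2,-10.8,-2.2],[-8,7.2,-10.8,-2.2],[-8,7.2,-6,-2.2],[-4,3,-2,-2.2],[0,-1,-1,-2.2],[0,-1,-1,-2.2],[0,-1,-1,-2.2],[0,-1,-1,-2.2]]]'
cat > fin.py <<'E'
import sys
from h import *
c=dict(np.load(sys.argv[1]+'.npz'));K=c['img'];H,W=K.shape[:2]
a0,_=measure(c);th=np.radians(-8.9);d=np.array([np.cos(th),np.sin(th)]);n=np.array([-d[1],d[0]])
# along-tube profile at z=.032 : yellow edges with subpixel sampling
s=np.arange(.002,.06,.0001);best=[]
h=K.astype(float)
def prof(lat):
    px=np.array([proj(c,[*(a0+d*x+n*lat),.032]) for x in s],np.float32)
    v=cv2.remap(K,px[:,:1].copy(),px[:,1:].copy(),cv2.INTER_LINEAR)[:,0].astype(float);return v
V=np.mean([prof(l) for l in(-.0002,0,.0002)],0);sat=V[:,1]-V[:,2];red=V[:,0]-V[:,1]
def edge(f,lo,hi):
    k=(s>lo)&(s<hi);x,y=s[k],f[k];m=(y[:8].mean()+y[-8:].mean())/2;i=np.nonzero(np.diff(np.sign(y-m)))[0];return x[i]
e=edge(sat,.044,.055);b=edge(sat,.021,.030);print('plasma edges (local axis)',b,e)
off=np.mean([b.mean()-.025,e.mean()-.050]);a=a0+d*off;print('axis corrected',a.round(4),off.round(5))
P=unp(c,K.max(2)<95,.0235)[:,:2]-a;r=np.hypot(*P.T);an=np.arctan2(P[:,1],P[:,0])-th
k=(r>.03)&(r<.066)&(abs(an)<1)&(abs(an)>.22)
for _ in range(5):
    co=np.polyfit(an[k],r[k]*1000,2);res=r*1000-np.polyval(co,an);k&=abs(res)<1.3
print('spiral',co.round(2),'disc',(-.5-(co[2]-50)/12).round(3),'linear-12 est',(-.5-((r[k]*1000-12*an[k]).mean()-50)/12).round(3),'balanced',[(r[q]*1000-12*an[q]).mean().round(2) for q in(k&(an>0)&(an<.6),k&(an<0)&(an>-.6))])
E
python3 look.py w7|cut -c1-120; python3 im.py w7 -9 -9;for f in w5 w6 w7;do echo $f; python3 fin.py $f;done
```

```text
clock: 20.32
ee_pos: [0.5909, -0.1831, 0.3083]
tcp_rot: [0.898, 0.44, -0.001, -0.001]
ft_force: [0.7, -0.1, -0.5]
finger_gap: 0.0
20.375 [ 0.59113641 -0.18294709  0.30842331]
axis [ 0.5785 -0.103 ] R 0.0975 43
crop origin 89 17
index 46 -8.754470234213686 0.4796688569363427 0.07113870195835371 0.08282964289176185
mark 60
[[-8.0, 87.7], [-7.9, 86.0], [-8.2, 86.7], [-8.5, 87.4], [-8.1, 84.9], [-8.4, 85.6], [-8.6, 86.3], [-8.9, 87.0], [-9.1, 
tab 0.105 1412 258.1981568425709 [-0.02499293 -0.11931811]
tab 0.036 504 141.6782031144631 [-0.03685632  0.02904513]
axis [ 0.5785 -0.103 ] R 0.0975 43
cam [ 0.638 -0.122  0.277]
index [-8.71  0.   77.   -0.32 42.  ] mark [-8.64  0.   85.98 -0.17 30.  ] residual deg -0.07
w5
axis [ 0.5787 -0.1032] R 0.0976 27
plasma edges (local axis) [0.0244] [0.0495]
axis corrected [ 0.5781 -0.1031] -0.00055
spiral [-0.23 11.76 48.44] disc -0.37 linear-12 est -0.371 balanced [np.float64(48.35), np.float64(48.48)]
w6
axis [ 0.5784 -0.1029] R 0.0976 54
plasma edges (local axis) [0.0248] [0.0497]
axis corrected [ 0.5782 -0.1028] -0.00025
spiral [-0.33 11.77 49.66] disc -0.472 linear-12 est -0.458 balanced [np.float64(49.51), np.float64(49.66)]
w7
axis [ 0.5785 -0.103 ] R 0.0975 43
plasma edges (local axis) [0.0246] [0.0497]
axis corrected [ 0.5782 -0.1029] -0.00035
spiral [-0.33 11.79 50.32] disc -0.526 linear-12 est -0.512 balanced [np.float64(50.17), np.float64(50.35)]
```

View pics/w7.png

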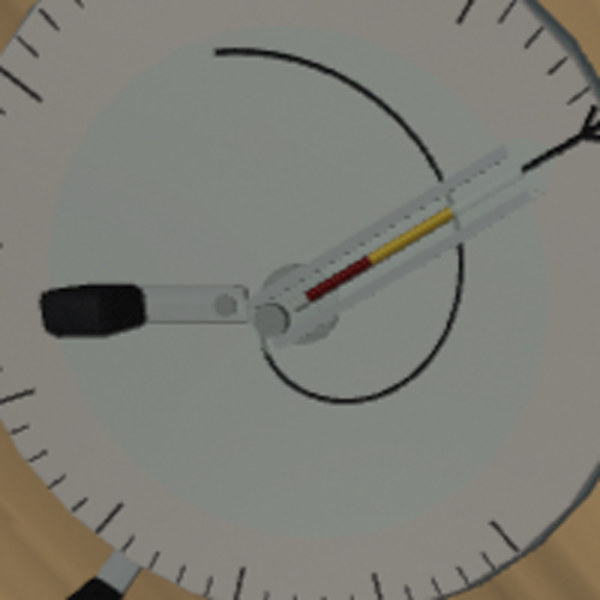

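Crop: the spiral meets the tube at the plasma end (453,213), and the 100 mark and index form one line at (525,170)–(585,135). The disc reads −0.51 ± 0.02 and the ring residual is −0.07°. I'll check that the loose objects are unmoved, then hand in.

```bash
python3 - <<'E'
from rig import manip
from h import *
c0=dict(np.load('side0.npz'));c=manip.capture('side')
d=(np.abs(c['img'].astype(int)-c0['img']).max(2)>40).astype(np.uint8)
for n,(x,y,w,h) in dict(vial=(448,250,20,42),box=(470,300,45,48),bottle=(450,362,28,40),tray=(375,400,60,40),marker=(278,400,75,28),counter=(345,468,68,88),stand=(358,155,28,38)).items():
    b=np.s_[int(y/1.5):int((y+h)/1.5),int(x/1.5):int((x+w)/1.5)];print(n,'changed',d[b].mean().round(3))
s=manip.get_state();print(s['clock'],s['ft_force'],manip.close_job())
E
```

```text
vial changed 0.0
box changed 0.0
bottle changed 0.0
tray changed 0.0
marker changed 0.0
counter changed 0.0
stand changed 0.855
the job is handed in; nothing more can be done
20.425 [-0.27621448  0.10445599  0.10086732] None
```

The "stand" change is probably the arm blocking the side view. I can check with the top picture saved at t = 4.9 s, after the only move that passed near the stand.

```bash
python3 - <<'E'
from h import *
a,b=(dict(np.load(f))['img'].astype(int) for f in('top0.npz','top2.npz'))
s=np.s_[188:213,102:134];print((abs(a-b).max(2)>40)[s].mean())
E
```

```text
0.0
```

I set both the scale ring and the clear disc and handed the job in at 20.4 s. The closed fingertips pushed each lever from the side, ring first and then disc, with nothing pinched. When I handed in, the arm was clear of everything and the wrist force was about 0.3 N.

- **Scale ring:** the 100 mark and the index line form one straight line. The last reading puts them about 0.07° apart, and the mark did not shift while I pushed the disc.
- **Clear disc:** the spiral crosses the tube at the outer end of the plasma. I read −0.51 to −0.53 rad from the spiral and about −0.49 rad from the lever, against a target of −0.50. That spread is about 0.3 mm at the crossing.
- **Loose objects:** six of the seven showed no change in the side view. The tube stand's area did change there, most likely because the arm was in front of it. A top picture from 4.9 s, after the only move near the stand, showed it unmoved. I have no clear view of it from the end.

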